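Fetch the glass jar from the back of the vanity case

TASK

The low glass jar at the back of the open vanity case is hemmed in by the tall lotion bottle, the square perfume bottle and the spray can: lift these three out and stand them on the steel tray, then take the jar out and stand it in the middle of the round cork mat, and after that put the bottles and the can back in the case, each upright on the very spot where it stood. Keep them all upright, set each down gently instead of dropping it, and do not disturb the clip tray, the compact or the comb.

Things in the scene. Friction and masses are not known exactly. Their poses are not given: they have to be found in the camera images.
- case: hard plastic vanity case, fixed. Base: open box 220 (x) by 300 (y) by 60 mm high, walls and floor 5 mm, so its inner floor is 5 mm above the trunk top (z = 0). Origin: centre of its underside. Lid with mirror (300 x 210 mm) fixed open on the +x rim, leaning back 35 degrees, top edge at 235 mm. Handle at the front (-x) and lid stays at the sides near the hinge stick out up to 20 mm
- jar: round glass jar with a fluted white twist cap, 56 mm in diameter over the cap (glass 54 mm), 50 mm high, the cap being the top 16 mm; stands on the case floor near the hinge side, the three tall things about 5 mm from it: one on its left, one on its right, one in front. About 0.1 to 0.2 kg. Origin: centre of its underside, z up. Take it by the cap
- lotion: round white lotion bottle, body 40 mm in diameter, 130 mm high, with a grey cylindrical cap 28 mm in diameter over the top 34 mm; stands beside or in front of the jar. About 0.1 to 0.2 kg. Origin: centre of its underside, z up. Take it by the cap from above
- perfume: square clear-glass perfume bottle, body 40 x 40 mm and 82 mm high, with a round steel cap 26 mm in diameter over the top 30 mm; 120 mm high in all; stands beside or in front of the jar. About 0.12 to 0.25 kg. Origin: centre of its underside, z up, x and y square to its faces. Take it by the cap from above
- can: bare aluminium spray can, body 44 mm in diameter, 140 mm high, with a white domed cap 40 mm in diameter over the top 32 mm; stands beside or in front of the jar. About 0.09 to 0.17 kg. Origin: centre of its underside, z up. Take it by the cap from above
- tray: empty shallow steel tray fixed on the trunk to one side of the case, 250 mm (its x axis) by 130 mm (its y axis), 12 mm high, floor and walls 3 mm thick, so its flat inner floor lies 3 mm above the trunk top; there is room for three bottles in a row along x. Origin: centre of its underside
- mat: round cork mat, 90 mm in diameter, 6 mm thick, fixed flat on the trunk at the other side of the case. Origin: centre of its underside
- clip_tray: bystander: small clear slotted tray with hair clips and a steel tweezer, 60 mm (x) by 130 mm (y) by 18 mm high, the tweezer sticking up to 26 mm; lies loose on the floor of the case in its front half. Origin: centre of its underside. Leave it alone
- compact: bystander: round black powder compact, 62 mm in diameter, 16 mm thick, lies loose on the floor of the case in its front half beside the clip tray. Origin: centre of its underside. Leave it alone
- comb: bystander: flat grey comb, 180 mm (x) by 32 mm (y) by 4 mm, lies loose and flat on the trunk just beyond the cork mat. Origin: centre of its underside. Leave it alone

How it is judged:
By the outcome, as a careful person would: the job done as asked, in the order asked, and still so for the second after the job is handed in, with the robot touching nothing.
It also fails if it takes over 144 s, if anything falls off the work surface, if the arm or the gripper's body presses on something with over 40 N, if the wrist force passes 120 N, or if a joint passes its speed limit or range.

ROBOT

A 7-joint arm with a two-finger parallel gripper is mounted at the origin on the work surface. World frame = base frame: x ahead of the robot, y to its left, z up, the work surface at z = 0. Lengths are in m, angles in rad, forces in N, time in s.
With the tool pointing down it reaches from about 0.425 to 0.925 m from the base axis. Payload 6.8 kg.
Tool frame: the origin (TCP) lies where the fingers leave the gripper's body, on its centre line; the fingertips stand 73 mm ahead of it and the grasp point (between the pads) lies 54 mm ahead of it; z points along the fingers, y is the line along which they close (so a half turn about z gives the same grasp; the last joint's range is limited). The gripper opens to 85 mm and grips with 20 to 120 N. Pads are 22 mm wide; open, the fingers measure 114 mm over their backs; the gripper's body (76 mm by 85 mm) begins 54 mm behind the grasp point. The pads swing forward as they close: fully open they stand 13 mm farther back than shut.
Start: joints at [1.181, 0.477, 0.022, 1.555, -0.011, 1.109, -0.083], TCP at [0.188, -0.648, 0.304] pointing down, gripper open.
Joint ranges: [-2.96, 2.96], [-0.34, 2.1], [-1.41, 1.46], [0.24, 2.44], [-1.37, 4.51], [0.17, 1.92], [-2.96, 2.96]. Speed limits (rad/s): [2.39, 2.39, 3.14, 3.14, 3.14, 3.14, 3.14].

INTERFACE

Orientations are given as a rotation vector (axis times angle).
In Python, from bench import r gives the robot as it stands.
- The arm moves only by the shell command python3 drive.py 'ROWS' [OPENING] [FORCE]. ROWS is a JSON list of rows, 1 to 5 of them, each written [[dx, dy, dz], [rx, ry, rz]]: dx, dy, dz in m, then a rotation vector rx, ry, rz in rad; each row is the pose to reach, as a shift and turn from the pose commanded when the command began, along the tool's axes at that moment; what a row does not reach only later rows make up. A row lasts 1/10 s, in which the tool goes at most 0.05 m and 0.15 rad, less where a joint would pass 70% of its speed; a pose out of reach is approached as far as the arm can. OPENING is the finger opening in m, set as the command begins (- or left out keeps the last). The fingers move at their own pace and stop on an object; FORCE is the grip in N (left out, the last holds). Time passes only in rows, so rows that do not move let the fingers close. It prints the time, the measured TCP pose, the force, the opening and the grip force at its end. Input that does not fit is refused with a message, and nothing moves.
- r.get_obs(): the state, without advancing time (a new reading comes with each control period).
- r.grab_frame(name): name is "scene" or "top" or "wrist"; returns (picture, depth): 400x640x3 uint8, blue, green, red; 400x640 float32, m along the optical axis (not along the pixel's ray), 0 where there is no reading.
- r.camera_info(name): a dict with "camera_matrix" (3x3 intrinsics, pixels), "k1" (the pictures are not rectified: a ray, as slopes to the right and down, at radius r is drawn at 1 + k1 r^2 times it, then the intrinsics apply), "R" (3x3) and "t" (3): a world point X has camera coordinates R X + t. Camera axes: x right, y down, z forward; pixel columns grow to the right and rows downward; lengths in m; the calibration is good to about 2 mm. A picture is of the moment at which its call begins: read the wrist's pose just before it. camera_info takes no time and is no camera call; for the wrist camera it gives the pose at the moment of the call.
- r.hand_in(): hands the job in; it is judged then, once.
The state is a dict: "clock": time; "joints": joint angles; "qvel": joint speeds; "tau": joint torques, N m; "tcp_pos": TCP position; "orientation": TCP orientation; "contact_force": force on the tool from outside, world axes, zero at the start; "moment": the same for the moment, N m; "grip_width": finger opening in m; "gripper_force": force on a finger pad.
Only numpy, scipy, OpenCV 4.12 (cv2) and the standard library are available. Lean on these libraries where they do the work, as an engineer would, in place of code of your own. Each camera call takes 0.05 s, during which the arm holds its last target. There are 200 camera calls.

## Working session

There is one attempt and no reset: what is moved stays moved. The work goes in short steps, Python scripts to look and compute and a shell command to move; the robot and the scene stay as the last step left them, time stands still between calls to the robot, and variables do not carry over. Pictures are saved under pics/ and viewed, at most 14 in all, crops included, and the job is handed in when it is done.

```bash
ls; mkdir -p pics; python3 - <<'E'
from bench import r
import cv2,numpy as np
for n in("scene","top"):
    p,d=r.grab_frame(n); cv2.imwrite(f"pics/{n}0.png",p); np.savez(f"pics/{n}0.npz",p=p,d=d,**r.camera_info(n))
    c=r.camera_info(n);print(n,{k:np.round(v,4).tolist() for k,v in c.items()})
o=r.get_obs();print({k:np.round(v,3).tolist() for k,v in o.items()})
E
```

```text
bench.py
drive.py
pics
scene {'camera_matrix': [[387.5901, 0.0, 315.6907], [0.0, 387.5901, 197.8996], [0.0, 0.0, 1.0]], 'k1': -0.0854, 'R': [[-0.4326, 0.9015, 0.0113], [0.6309, 0.3116, -0.7106], [-0.6441, -0.3003, -0.7035]], 't': [0.2481, -0.3233, 1.2984]}
top {'camera_matrix': [[406.8772, 0.0, 315.1394], [0.0, 406.8772, 195.2889], [0.0, 0.0, 1.0]], 'k1': -0.0579, 'R': [[0.0181, -0.9993, 0.0319], [-0.9821, -0.0237, -0.187], [0.1877, -0.0279, -0.9818]], 't': [-0.0281, 0.5548, 0.8033]}
{'clock': 0.1, 'joints': [1.181, 0.478, 0.022, 1.556, -0.012, 1.109, -0.083], 'qvel': [-0.003, -0.0, 0.0, -0.004, 0.001, 0.001, 0.001], 'tau': [0.004, -59.777, 1.613, -28.196, 0.013, 0.005, 0.0], 'tcp_pos': [0.188, -0.648, 0.303], 'orientation': [-3.109, -0.441, 0.001], 'contact_force': [0.332, -0.352, -0.01], 'moment': [0.033, 0.042, -0.008], 'gripper_force': 0.0, 'grip_width': 0.085}
```

View pics/scene0.png

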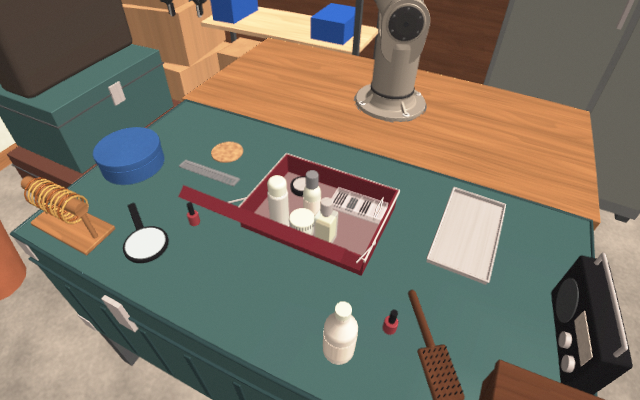

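View pics/top0.png

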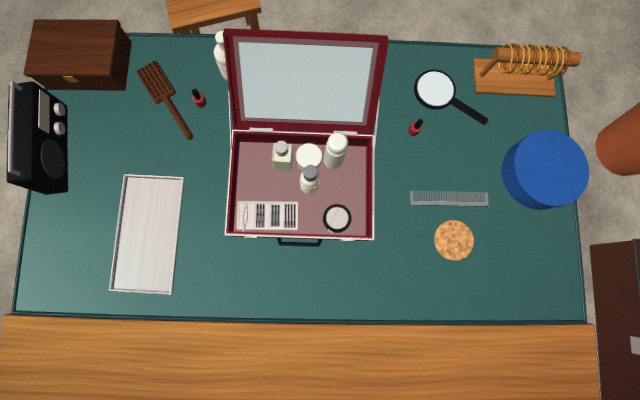

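The pictures show the perfume at (282,157), jar at (309,157), can at (336,150) and lotion at (309,178) in the top view. The tray is on the +y side at about (147,234) and the mat on the −y side at (454,240). Next I'll turn the depth readings into positions.

```bash
cat > h.py <<'E'
import numpy as np,cv2
def cloud(d,c):
    K=c["camera_matrix"];v,u=np.mgrid[0:400,0:640]
    pts=np.stack([u,v],-1).reshape(-1,1,2).astype(float)
    n=cv2.undistortPoints(pts,K,np.array([c["k1"],0,0,0.])).reshape(400,640,2)
    X=np.concatenate([n,np.ones((400,640,1))],-1)*d[...,None]
    W=(X-c["t"])@c["R"]
    W[d==0]=np.nan
    return W
def circ(P):
    A=np.c_[2*P,np.ones(len(P))];s=np.linalg.lstsq(A,(P**2).sum(1),rcond=None)[0]
    return s[0],s[1],np.sqrt(s[2]+s[0]**2+s[1]**2)
E
python3 - <<'E'
from h import *
for n in("top","scene"):
    f=np.load(f"pics/{n}0.npz");W=cloud(f["d"],f)
    print(n)
    if n=="top": px=dict(can=(336,140),perf=(281,147),lot=(310,170),jar=(309,156),compact=(337,217),tray=(147,234),trayTL=(125,178),trayBR=(171,291),mat=(454,240),trunk=(420,260),caseTL=(234,134),caseBL=(228,238),caseBR=(372,239),comb=(450,200),floor=(300,195))
    else: px=dict(can=(278,182),perf=(326,208),lot=(312,178),jar=(302,216),tray=(467,235),mat=(227,152),trunk=(180,260))
    for k,(u,v) in px.items():
        w=W[v-2:v+3,u-2:u+3].reshape(-1,3); print(k,np.round(np.nanmedian(w,0),4),np.round(np.nanstd(w[:,2]),4))
E
```

```text
top
can [ 0.6468 -0.0518  0.1464] 0.0014
perf [0.636  0.0545 0.1261] 0.0012
lot [ 0.5884 -0.0032  0.1359] 0.0014
jar [ 0.6399 -0.0016  0.0562] 0.0016
compact [ 0.5144 -0.0652  0.0223] 0.0015
tray [0.4698 0.3472 0.0046] 0.0015
trayTL [0.5916 0.4049 0.0138] 0.0038
trayBR [0.3498 0.2837 0.0114] 0.0066
mat [ 0.4706 -0.3261  0.0081] 0.0016
trunk [ 0.426  -0.2507  0.0007] 0.0016
caseTL [0.6835 0.16   0.0604] 0.0039
caseBL [0.4658 0.1706 0.0011] 0.0014
caseBR [ 0.4671 -0.137   0.053 ] 0.0289
comb [ 0.5612 -0.3221  0.0045] 0.0019
floor [0.5641 0.016  0.0063] 0.0015
scene
can [ 0.6511 -0.0497  0.1468] 0.001
perf [0.6501 0.0585 0.1186] 0.0041
lot [0.5977 0.0012 0.136 ] 0.0028
jar [ 0.6419 -0.0009  0.0578] 0.0012
tray [0.4825 0.3437 0.004 ] 0.001
mat [ 0.4753 -0.3241  0.0072] 0.0013
trunk [ 8.268e-01 -2.038e-01  6.000e-04] 0.0013
```

```bash
python3 - <<'E'
from bench import r
import numpy as np
from scipy.spatial.transform import Rotation as R
c=r.camera_info("wrist");o=r.get_obs();print({k:np.round(v,4).tolist() for k,v in c.items()})
T=R.from_rotvec(o["orientation"]).as_matrix()
print(np.round(T,3)); print("cam in tool",T.T@(-c["R"].T@c["t"]-o["tcp_pos"]), (c["R"]@T).round(3))
E
```

```text
{'camera_matrix': [[333.3567, 0.0, 318.356], [0.0, 333.3567, 202.8643], [0.0, 0.0, 1.0]], 'k1': -0.0458, 'R': [[0.2766, -0.961, -0.0019], [-0.9246, -0.2667, 0.2722], [-0.2621, -0.0735, -0.9622]], 't': [-0.6737, -0.0343, 0.3787]}
[[ 0.961  0.278 -0.001]
 [ 0.278 -0.961  0.002]
 [-0.    -0.002 -1.   ]]
cam in tool [ 0.06902238 -0.00015735 -0.06939306] [[-0.002  1.     0.   ]
 [-0.962 -0.001 -0.272]
 [-0.272 -0.001  0.962]]
```

```bash
python3 - <<'E'
from h import *
T=[np.load(f"pics/{n}0.npz") for n in("top","scene")]
for f in T:
    W=cloud(f["d"],f);P=W.reshape(-1,3)
    def sel(x0,x1,y0,y1,z0,z1):
        m=(P[:,0]>x0)&(P[:,0]<x1)&(P[:,1]>y0)&(P[:,1]<y1)&(P[:,2]>z0)&(P[:,2]<z1);return P[m]
    def rect(Q): return cv2.minAreaRect((Q[:,:2]*1000).astype(np.float32))
    for z in(0,):
        print("case rim",rect(sel(.4,.72,-.2,.2,.056,.066)))
        print("tray",rect(sel(.3,.65,.25,.45,.0085,.018)))
        Q=sel(.4,.53,-.39,-.27,.0055,.012);print("mat",rect(Q),Q[:,:2].mean(0))
    for k,(x,y,h,rr) in dict(can=(.648,-.051,.146,.028),perf=(.64,.055,.126,.025),lot=(.592,-.001,.136,.025),jar=(.64,-.001,.056,.033)).items():
        Q=sel(x-.035,x+.035,y-.035,y+.035,h-.005,h+.006);Q=Q[np.hypot(Q[:,0]-x,Q[:,1]-y)<rr]
        a=cv2.minEnclosingCircle((Q[:,:2]*1000).astype(np.float32))
        print(k,len(Q),Q.mean(0).round(4),a,np.percentile(Q[:,2],95).round(4))
E
```

```text
case rim ((590.7928466796875, 13.447494506835938), (308.2260437011719, 255.9489288330078), 89.48970794677734)
tray ((472.5159606933594, 344.7277526855469), (137.6677703857422, 255.50360107421875), 88.25531768798828)
mat ((467.150146484375, -323.32489013671875), (99.82394409179688, 94.96166229248047), 77.2313461303711) [ 0.47031909 -0.32647046]
can 280 [ 0.6445 -0.056   0.1454] ((645.22314453125, -56.015506744384766), 19.59649658203125) 0.1481
perf 132 [0.6368 0.0542 0.1259] ((637.2864379882812, 54.351463317871094), 12.811761856079102) 0.1281
lot 160 [ 0.5856 -0.0042  0.1359] ((585.534912109375, -4.539062976837158), 14.029875755310059) 0.138
jar 493 [ 0.642  -0.001   0.0562] ((641.3458862304688, -1.33741295337677), 28.568317413330078) 0.0586
case rim ((589.810546875, 11.852874755859375), (308.60064697265625, 251.65518188476562), 89.17243194580078)
tray ((473.533935546875, 343.07244873046875), (134.91256713867188, 259.574462890625), 88.45375061035156)
mat ((473.5203857421875, -326.94464111328125), (88.43217468261719, 89.61622619628906), 66.24384307861328) [ 0.47421403 -0.32527964]
can 194 [ 0.6501 -0.0554  0.146 ] ((647.5813598632812, -56.74253463745117), 19.61590576171875) 0.1484
perf 109 [0.641  0.0541 0.1266] ((639.3224487304688, 53.44595718383789), 13.382640838623047) 0.129
lot 110 [ 0.5897 -0.0036  0.1364] ((587.74658203125, -4.77711296081543), 14.114208221435547) 0.1385
jar 428 [ 0.6448 -0.0012  0.0568] ((639.667724609375, -1.4153341054916382), 32.553367614746094) 0.0591
```

```bash
cat > go.py <<'E'
# prints remaining shift in tool axes to reach TCP x y z yaw(deg)
import sys,numpy as np
from bench import r
from scipy.spatial.transform import Rotation as R
x,y,z,w=map(float,sys.argv[1:5]);o=r.get_obs()
T=R.from_rotvec(o["orientation"]);D=R.from_euler("z",w,degrees=True)*R.from_rotvec([np.pi,0,0])
print("t",round(o["clock"],2),"pos",np.round(o["tcp_pos"],4),"shift",np.round(T.inv().apply(np.array([x,y,z])-o["tcp_pos"]),4),"rot",np.round((T.inv()*D).as_rotvec(),4))
E
R5='never used'
python3 drive.py '[[[0.036,-0.0345,-0.004],[0,0,0]],[[0.072,-0.069,-0.008],[0,0,0]],[[0.108,-0.104,-0.012],[0,0,0]],[[0.144,-0.139,-0.016],[0,0,0]],[[0.18,-0.173,-0.02],[0,0,0]]]'
python3 drive.py '[[[0.036,-0.0345,-0.004],[0,0,0]],[[0.072,-0.069,-0.008],[0,0,0]],[[0.108,-0.104,-0.012],[0,0,0]],[[0.144,-0.139,-0.016],[0,0,0]],[[0.18,-0.173,-0.02],[0,0,0]]]'
python3 drive.py '[[[0.036,-0.0345,-0.004],[0,0,0.06]],[[0.072,-0.069,-0.008],[0,0,0.12]],[[0.108,-0.104,-0.012],[0,0,0.18]],[[0.144,-0.139,-0.016],[0,0,0.24]],[[0.18,-0.173,-0.02],[0,0,0.285]]]'
python3 drive.py '[[[0,0,0],[0,0,0]],[[0,0,0],[0,0,0]]]'
python3 go.py 0.56 0 0.36 -0.7
```

```text
clock: 0.6
tcp_pos: [0.3127, -0.4305, 0.3237]
orientation: [-3.11, -0.441, 0.001]
contact_force: [1.5, 0.1, -0.1]
grip_width: 0.0858
gripper_force: 0.0
clock: 1.1
tcp_pos: [0.4372, -0.2148, 0.3439]
orientation: [3.11, 0.441, -0.0]
contact_force: [0.3, -0.0, -0.2]
grip_width: 0.0856
gripper_force: 0.0
clock: 1.6
tcp_pos: [0.5618, 0.0008, 0.3638]
orientation: [3.141, -0.009, -0.001]
contact_force: [1.2, -1.3, 0.6]
grip_width: 0.0854
gripper_force: 0.0
clock: 1.8
tcp_pos: [0.5614, 0.0004, 0.3632]
orientation: [-3.141, -0.0, 0.002]
contact_force: [-0.3, -0.8, 0.1]
grip_width: 0.0852
gripper_force: 0.0
t 1.8 pos [5.614e-01 4.000e-04 3.632e-01] shift [-0.0014  0.0004  0.0032] rot [-0.0002  0.0011  0.0123]
```

```bash
python3 - <<'E'
from bench import r
from h import *
c=r.camera_info("wrist");p,d=r.grab_frame("wrist");cv2.imwrite("pics/w1.png",p);np.savez("pics/w1.npz",p=p,d=d,**c)
P=cloud(d,c).reshape(-1,3)
def sel(x0,x1,y0,y1,z0,z1):
    m=(P[:,0]>x0)&(P[:,0]<x1)&(P[:,1]>y0)&(P[:,1]<y1)&(P[:,2]>z0)&(P[:,2]<z1);return P[m]
for k,(x,y,h,rr) in dict(can=(.648,-.056,.146,.028),perf=(.639,.054,.126,.025),lot=(.587,-.004,.136,.025),jar=(.641,-.001,.056,.033)).items():
    Q=sel(x-.035,x+.035,y-.035,y+.035,h-.005,h+.006);Q=Q[np.hypot(Q[:,0]-x,Q[:,1]-y)<rr]
    print(k,len(Q),Q.mean(0).round(4),cv2.minEnclosingCircle((Q[:,:2]*1000).astype(np.float32)),np.median(Q[:,2]).round(4))
for a,b,ax in((.45,.52,0),):
    Q=sel(.46,.52,-.2,.2,.054,.068);print("front wall",len(Q),np.polyfit(Q[:,1],Q[:,0],1))
for s in(1,-1):
    Q=sel(.5,.66,*(sorted([s*.12,s*.19])),.054,.068);print("side",len(Q),np.polyfit(Q[:,0],Q[:,1],1) if len(Q)>5 else 0, Q.mean(0))
E
```

```text
can 1502 [ 0.6471 -0.0572  0.1438] ((647.0883178710938, -57.289344787597656), 18.650108337402344) 0.144
perf 685 [0.6391 0.0525 0.1242] ((639.1248168945312, 52.857635498046875), 13.127883911132812) 0.1242
lot 731 [ 0.5885 -0.0055  0.1342] ((588.14794921875, -5.5721635818481445), 13.954788208007812) 0.1342
jar 2168 [ 0.6429 -0.003   0.0543] ((642.7188720703125, -3.043914318084717), 29.023574829101562) 0.0543
front wall 2503 [0.00921673 0.47768066]
side 1233 [-0.01152     0.16660646] [0.58458804 0.15987201 0.05868103]
side 1223 [-0.01658338 -0.12667094] [ 0.58536165 -0.13637821  0.05878522]
```

View pics/w1.png

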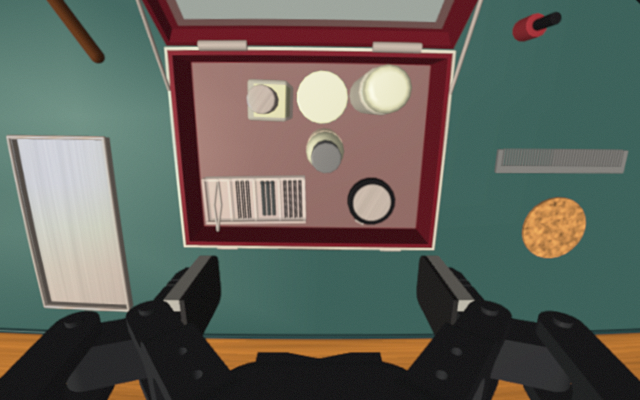

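The wrist view shows the perfume cap at (262,98), jar at (322,97), can at (383,92) and lotion cap at (326,150), and the positions agree to 1–2 mm. I'll start with the can.

```bash

python3 drive.py '[[[0.03,0.02,0.03],[0,0,0]],[[0.06,0.04,0.06],[0,0,0]],[[0.085,0.057,0.09],[0,0,0]],[[0.085,0.057,0.12],[0,0,0]]]' 0.06 40 >/dev/null
python3 drive.py '[[[0,0,0.03],[0,0,0]],[[0,0,0.05],[0,0,0]],[[0,0,0.05],[0,0,0]],[[0,0,0.05],[0,0,0]]]'
python3 go.py 0.6467 -0.0567 0.177 0
python3 - <<'E'
from bench import r
from h import *
c=r.camera_info("wrist");p,d=r.grab_frame("wrist");cv2.imwrite("pics/w2.png",p)
E
```

```text
clock: 2.65
tcp_pos: [0.6458, -0.0599, 0.1941]
orientation: [3.141, -0.008, -0.001]
contact_force: [0.3, 0.0, 0.9]
grip_width: 0.0597
gripper_force: 0.0
t 2.65 pos [ 0.6458 -0.0599  0.1941] shift [ 0.0009 -0.0032  0.0171] rot [ 0.0007  0.0006 -0.0053]
```

View pics/w2.png

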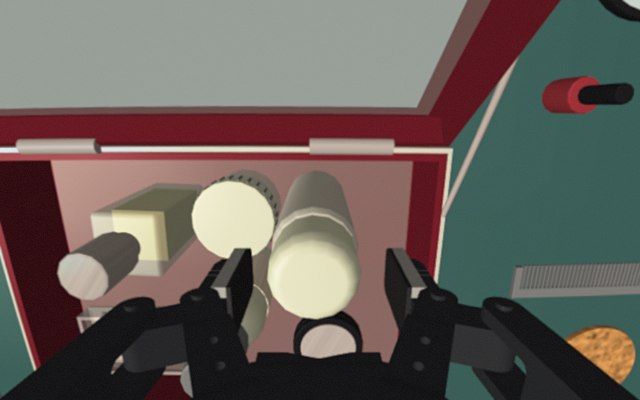

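The can's dome at (314,265) lies about 3 mm left of the finger midline, as computed. I'll correct for that, lower and grip.

```bash

python3 drive.py '[[[0.001,-0.003,0],[0,0,-0.005]],[[0.001,-0.003,0.008],[0,0,-0.005]],[[0.001,-0.003,0.017],[0,0,-0.005]],[[0.001,-0.003,0.017],[0,0,-0.005]],[[0.001,-0.003,0.017],[0,0,-0.005]]]'
python3 drive.py '[[[0,0,0],[0,0,0]],[[0,0,0],[0,0,0]],[[0,0,0],[0,0,0]],[[0,0,0],[0,0,0]],[[0,0,0],[0,0,0]]]' 0.02 40
python3 go.py 0.6467 -0.0567 0.177 0
python3 drive.py '[[[0,0,-0.005],[0,0,0]],[[0,0,-0.02],[0,0,0]],[[0,0,-0.04],[0,0,0]],[[0,0,-0.06],[0,0,0]],[[0,0,-0.09],[0,0,0]]]'
python3 drive.py '[[[0,0,-0.03],[0,0,0]],[[0,0,-0.06],[0,0,0]],[[0,0,-0.08],[0,0,0]],[[0,0,-0.08],[0,0,0]],[[0,0,-0.08],[0,0,0]]]'
python3 go.py 0.545 0.344 0.34 0
```

```text
clock: 3.2
tcp_pos: [0.6469, -0.0552, 0.1762]
orientation: [3.142, 0.003, -0.002]
contact_force: [0.2, -0.1, -0.2]
grip_width: 0.0597
gripper_force: 0.0
clock: 3.7
tcp_pos: [0.6476, -0.0554, 0.1773]
orientation: [3.141, 0.002, 0.002]
contact_force: [-0.6, -1.3, 5.5]
grip_width: 0.0407
gripper_force: 40.6
t 3.7 pos [ 0.6476 -0.0554  0.1773] shift [-0.0009  0.0013  0.0003] rot [ 0.0002 -0.001   0.0015]
clock: 4.2
tcp_pos: [0.6462, -0.055, 0.2669]
orientation: [-3.141, -0.003, 0.005]
contact_force: [-0.1, 0.6, -1.7]
grip_width: 0.0407
gripper_force: 40.6
clock: 4.7
tcp_pos: [0.6469, -0.055, 0.3467]
orientation: [-3.142, -0.003, 0.0]
contact_force: [0.5, -0.4, -2.4]
grip_width: 0.0409
gripper_force: 40.6
t 4.7 pos [ 0.6469 -0.055   0.3467] shift [-0.1011 -0.3992  0.0067] rot [-0.      0.0001  0.002 ]
```

```bash

python3 drive.py '[[[-0.004,-0.015,0],[0,0,0]],[[-0.011,-0.04,0],[0,0,0]],[[-0.02,-0.075,0],[0,0,0]],[[-0.03,-0.11,0],[0,0,0]],[[-0.04,-0.15,0],[0,0,0]]]' >/dev/null
python3 drive.py '[[[-0.01,-0.04,0],[0,0,0]],[[-0.02,-0.08,0],[0,0,0]],[[-0.03,-0.12,0],[0,0,0]],[[-0.04,-0.16,0],[0,0,0]],[[-0.05,-0.2,0],[0,0,0]]]' > /dev/null
python3 drive.py '[[[-0.006,-0.025,0.02],[0,0,0]],[[-0.01,-0.04,0.05],[0,0,0]],[[-0.011,-0.049,0.08],[0,0,0]],[[-0.011,-0.049,0.11],[0,0,0]],[[-0.011,-0.049,0.13],[0,0,0]]]'
python3 drive.py '[[[0,0,0],[0,0,0]],[[0,0,0],[0,0,0]],[[0,0,0],[0,0,0]]]'
python3 go.py 0.545 0.344 0.1755 0
```

```text
clock: 6.2
tcp_pos: [0.5426, 0.3441, 0.2128]
orientation: [3.139, 0.006, -0.008]
contact_force: [-0.4, -0.4, -2.0]
grip_width: 0.041
gripper_force: 40.7
clock: 6.5
tcp_pos: [0.5456, 0.3444, 0.218]
orientation: [-3.14, -0.003, -0.002]
contact_force: [0.2, 0.5, -2.0]
grip_width: 0.0411
gripper_force: 40.8
t 6.5 pos [0.5456 0.3444 0.218 ] shift [-0.0007  0.0005  0.0425] rot [-0.0013 -0.0012  0.0021]
```

```bash

python3 drive.py '[[[0,0,0.01],[0,0,0]],[[0,0,0.025],[0,0,0]],[[0,0,0.036],[0,0,0]],[[0,0,0.039],[0,0,0]],[[0,0,0.039],[0,0,0]]]'
python3 drive.py '[[[0,0,0.001],[0,0,0]],[[0,0,0.002],[0,0,0]],[[0,0,0.002],[0,0,0]]]'
python3 drive.py '[[[0,0,0.001],[0,0,0]],[[0,0,0.001],[0,0,0]]]'
python3 go.py 0.545 0.344 0.1755 0
```

```text
clock: 7.0
tcp_pos: [0.5452, 0.3434, 0.1768]
orientation: [3.141, 0.003, -0.002]
contact_force: [-0.3, 0.1, -1.8]
grip_width: 0.041
gripper_force: 40.8
clock: 7.3
tcp_pos: [0.5456, 0.3437, 0.176]
orientation: [-3.141, -0.003, -0.001]
contact_force: [0.2, -1.1, -1.7]
grip_width: 0.0408
gripper_force: 40.8
clock: 7.5
tcp_pos: [0.5459, 0.3438, 0.1754]
orientation: [-3.141, -0.002, -0.002]
contact_force: [0.3, 0.0, 3.1]
grip_width: 0.041
gripper_force: 41.2
t 7.5 pos [0.5459 0.3438 0.1754] shift [-0.0009 -0.0002 -0.0001] rot [-0.0005 -0.001   0.0016]
```

```bash

python3 drive.py '[[[0,0,0],[0,0,0]],[[0,0,0],[0,0,0]],[[0,0,0],[0,0,0]],[[0,0,0],[0,0,0]]]' 0.065
python3 drive.py '[[[0,0,-0.02],[0,0,0]],[[0,0,-0.06],[0,0,0]],[[0,0,-0.09],[0,0,0]],[[0.01,0.04,-0.09],[0,0,0]],[[0.015,0.09,-0.09],[0,0,0]]]' >/dev/null
python3 drive.py '[[[0.004,0.05,0],[0,0,0]],[[0.008,0.1,0],[0,0,0]],[[0.012,0.15,0],[0,0,0]],[[0.016,0.2,0],[0,0,0]],[[0.02,0.24,0],[0,0,0]]]' 0.05
python3 drive.py '[[[0,0,0],[0,0,0]],[[0,0,0],[0,0,0]]]'
python3 go.py 0.5877 -0.005 0.178 0
```

```text
clock: 7.9
tcp_pos: [0.5455, 0.3437, 0.1747]
orientation: [-3.142, -0.003, 0.0]
contact_force: [0.1, 0.1, 1.2]
grip_width: 0.0647
gripper_force: 0.0
clock: 8.9
tcp_pos: [0.5809, 0.0105, 0.2649]
orientation: [3.141, -0.0, 0.0]
contact_force: [1.1, 0.3, 0.6]
grip_width: 0.0503
gripper_force: 0.0
clock: 9.1
tcp_pos: [0.5811, 0.0128, 0.2648]
orientation: [3.142, -0.001, 0.0]
contact_force: [-0.4, 0.5, -0.5]
grip_width: 0.05
gripper_force: 0.0
t 9.1 pos [0.5811 0.0128 0.2648] shift [0.0066 0.0178 0.0868] rot [ 0.    -0.    -0.001]
```

```bash

python3 drive.py '[[[0.007,0.018,0.01],[0,0,0]],[[0.007,0.018,0.05],[0,0,0]],[[0.007,0.018,0.08],[0,0,0]],[[0.007,0.018,0.087],[0,0,0]],[[0.007,0.018,0.087],[0,0,0]]]' > /dev/null
python3 drive.py '[[[0,0,0],[0,0,0]]]'
python3 go.py 0.5877 -0.005 0.178 0
python3 - <<'E'
from bench import r
from h import *
p,d=r.grab_frame("wrist");cv2.imwrite("pics/w3.png",p)
E
```

```text
clock: 9.7
tcp_pos: [0.589, -0.0033, 0.179]
orientation: [-3.141, -0.004, -0.003]
contact_force: [0.5, -0.4, -0.4]
grip_width: 0.0501
gripper_force: 0.0
t 9.7 pos [ 0.589  -0.0033  0.179 ] shift [-0.0013  0.0017  0.001 ] rot [-0.0004 -0.0018  0.0029]
```

View pics/w3.png

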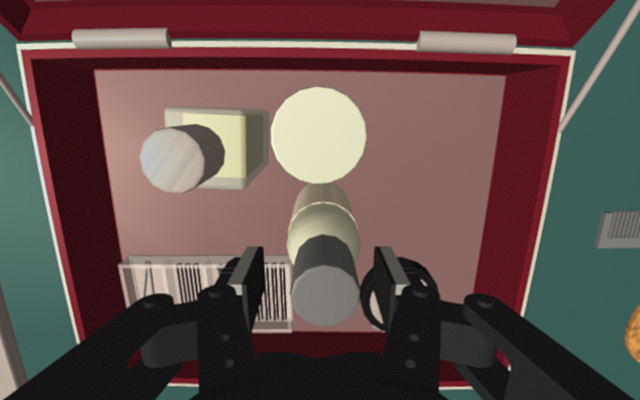

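The lotion cap at (325,293) is about 2 mm right of the finger midline at x≈319. I'll shift 2 mm and grip.

```bash

python3 drive.py '[[[-0.001,0.002,0.001],[0,0,0.002]],[[-0.001,0.002,0.001],[0,0,0.002]]]'
python3 drive.py '[[[0,0,0],[0,0,0]],[[0,0,0],[0,0,0]],[[0,0,0],[0,0,0]],[[0,0,0],[0,0,0]],[[0,0,0],[0,0,0]]]' 0.01 40
python3 go.py 0.5877 -0.005 0.178 0
python3 drive.py '[[[0,0,-0.005],[0,0,0]],[[0,0,-0.02],[0,0,0]],[[0,0,-0.04],[0,0,0]],[[0,0,-0.07],[0,0,0]],[[0,0,-0.1],[0,0,0]]]'
python3 drive.py '[[[0,0,-0.03],[0,0,0]],[[0,0,-0.055],[0,0,0]],[[0,0,-0.06],[0,0,0]],[[0,0,-0.06],[0,0,0]]]'
python3 go.py 0.473 0.344 0.34 0
```

```text
clock: 9.95
tcp_pos: [0.5875, -0.0064, 0.1778]
orientation: [3.141, -0.001, 0.003]
contact_force: [0.4, -0.2, -0.3]
grip_width: 0.0502
gripper_force: 0.0
clock: 10.45
tcp_pos: [0.5875, -0.006, 0.1774]
orientation: [3.141, -0.0, 0.001]
contact_force: [-0.9, 0.7, 6.1]
grip_width: 0.0267
gripper_force: 39.4
t 10.45 pos [ 0.5875 -0.006   0.1774] shift [ 0.0002 -0.001  -0.0006] rot [ 0.0001 -0.0009 -0.0002]
clock: 10.95
tcp_pos: [0.5867, -0.0059, 0.2783]
orientation: [-3.141, -0.0, 0.001]
contact_force: [0.4, 0.8, -1.0]
grip_width: 0.0272
gripper_force: 39.5
clock: 11.35
tcp_pos: [0.5872, -0.006, 0.3376]
orientation: [3.141, -0.0, 0.003]
contact_force: [0.5, 0.5, -2.5]
grip_width: 0.0268
gripper_force: 39.5
t 11.35 pos [ 0.5872 -0.006   0.3376] shift [-0.1143 -0.3499 -0.0026] rot [ 0.0001 -0.0017 -0.0002]
```

```bash

python3 drive.py '[[[-0.005,-0.015,0],[0,0,0]],[[-0.013,-0.04,0],[0,0,0]],[[-0.024,-0.073,0],[0,0,0]],[[-0.036,-0.11,0],[0,0,0]],[[-0.048,-0.147,0],[0,0,0]]]' >/dev/null
python3 drive.py '[[[-0.012,-0.037,0],[0,0,0]],[[-0.024,-0.074,0],[0,0,0]],[[-0.036,-0.11,0],[0,0,0]],[[-0.048,-0.147,0],[0,0,0]],[[-0.058,-0.178,0],[0,0,0]]]' > /dev/null
python3 drive.py '[[[-0.006,-0.018,0.01],[0,0,0]],[[-0.008,-0.025,0.04],[0,0,0]],[[-0.008,-0.025,0.08],[0,0,0]],[[-0.008,-0.025,0.11],[0,0,0]],[[-0.008,-0.025,0.125],[0,0,0]]]'
python3 drive.py '[[[0,0,0],[0,0,0]],[[0,0,0],[0,0,0]],[[0,0,0],[0,0,0]]]'
python3 go.py 0.473 0.344 0.1755 0
```

```text
clock: 12.85
tcp_pos: [0.4703, 0.3433, 0.2074]
orientation: [3.138, 0.002, -0.01]
contact_force: [-0.4, -0.4, -1.6]
grip_width: 0.0268
gripper_force: 39.6
clock: 13.15
tcp_pos: [0.4738, 0.3448, 0.2135]
orientation: [-3.14, 0.0, -0.003]
contact_force: [0.2, -0.0, -1.1]
grip_width: 0.027
gripper_force: 39.6
t 13.15 pos [0.4738 0.3448 0.2135] shift [-0.0008  0.0009  0.038 ] rot [-0.0018 -0.0022 -0.0003]
```

```bash

python3 drive.py '[[[0,0,0.01],[0,0,0]],[[0,0,0.025],[0,0,0]],[[0,0,0.034],[0,0,0]],[[0,0,0.036],[0,0,0]],[[0,0,0.036],[0,0,0]]]'
python3 drive.py '[[[0,0,0.001],[0,0,0]],[[0,0,0.002],[0,0,0]],[[0,0,0.002],[0,0,0]]]'
python3 drive.py '[[[0,0,0.001],[0,0,0]],[[0,0,0.001],[0,0,0]]]'
python3 go.py 0.473 0.344 0.1755 0
```

```text
clock: 13.65
tcp_pos: [0.473, 0.3438, 0.1751]
orientation: [3.141, -0.0, -0.001]
contact_force: [0.8, -0.6, -1.6]
grip_width: 0.0266
gripper_force: 40.2
clock: 13.95
tcp_pos: [0.4734, 0.3442, 0.1749]
orientation: [3.141, -0.001, 0.001]
contact_force: [-2.0, -2.4, 8.8]
grip_width: 0.0269
gripper_force: 41.4
clock: 14.15
tcp_pos: [0.4737, 0.3443, 0.1749]
orientation: [3.142, -0.001, 0.003]
contact_force: [-4.0, -4.7, 17.1]
grip_width: 0.027
gripper_force: 42.2
t 14.15 pos [0.4737 0.3443 0.1749] shift [-0.0007  0.0003 -0.0006] rot [ 0.     -0.0018 -0.0005]
```

```bash

python3 drive.py '[[[0,0,-0.001],[0,0,0]],[[0,0,-0.0018],[0,0,0]],[[0,0,-0.0018],[0,0,0]]]'
python3 drive.py '[[[0,0,0],[0,0,0]],[[0,0,0],[0,0,0]],[[0,0,0],[0,0,0]],[[0,0,0],[0,0,0]]]' 0.05
python3 drive.py '[[[0,0,-0.02],[0,0,0]],[[0,0,-0.06],[0,0,0]],[[0,0,-0.09],[0,0,0]],[[0.02,0.03,-0.09],[0,0,0]],[[0.04,0.07,-0.09],[0,0,0]]]' >/dev/null
python3 drive.py '[[[0.025,0.043,0],[0,0,0]],[[0.05,0.086,0],[0,0,0]],[[0.075,0.13,0],[0,0,0]],[[0.1,0.175,0],[0,0,0]],[[0.125,0.22,0],[0,0,0]]]' 
python3 drive.py '[[[0,0,0],[0,0,0]],[[0,0,0],[0,0,0]]]'
python3 go.py 0.6387 0.0535 0.166 0
```

```text
clock: 14.45
tcp_pos: [0.4733, 0.344, 0.1749]
orientation: [3.142, -0.0, 0.001]
contact_force: [-0.6, -1.1, 5.7]
grip_width: 0.0268
gripper_force: 40.9
clock: 14.85
tcp_pos: [0.4732, 0.344, 0.1744]
orientation: [3.142, -0.0, -0.0]
contact_force: [-0.0, 0.0, 0.6]
grip_width: 0.0502
gripper_force: 0.0
clock: 15.85
tcp_pos: [0.6371, 0.0551, 0.2646]
orientation: [-3.142, 0.0, -0.0]
contact_force: [0.6, 0.1, 0.1]
grip_width: 0.05
gripper_force: 0.0
clock: 16.05
tcp_pos: [0.6368, 0.0553, 0.2641]
orientation: [3.142, -0.006, -0.001]
contact_force: [0.1, -0.6, 1.3]
grip_width: 0.0503
gripper_force: 0.0
t 16.05 pos [0.6368 0.0553 0.2641] shift [0.002  0.0018 0.0981] rot [ 0.0001  0.0006 -0.0037]
```

```bash

python3 drive.py '[[[0.002,0.002,0.02],[0,0,0]],[[0.002,0.002,0.06],[0,0,0]],[[0.002,0.002,0.09],[0,0,0]],[[0.002,0.002,0.098],[0,0,0]],[[0.002,0.002,0.098],[0,0,0]]]' > /dev/null
python3 drive.py '[[[0,0,0],[0,0,0]]]'
python3 go.py 0.6387 0.0535 0.166 0
python3 - <<'E'
from bench import r
from h import *
p,d=r.grab_frame("wrist");cv2.imwrite("pics/w4.png",p)
E
```

```text
clock: 16.65
tcp_pos: [0.6391, 0.0563, 0.1682]
orientation: [-3.141, -0.002, -0.003]
contact_force: [0.9, 0.1, -0.1]
grip_width: 0.0504
gripper_force: 0.0
t 16.65 pos [0.6391 0.0563 0.1682] shift [-0.0004  0.0028  0.0022] rot [-0.0008 -0.0021  0.0011]
```

View pics/w4.png

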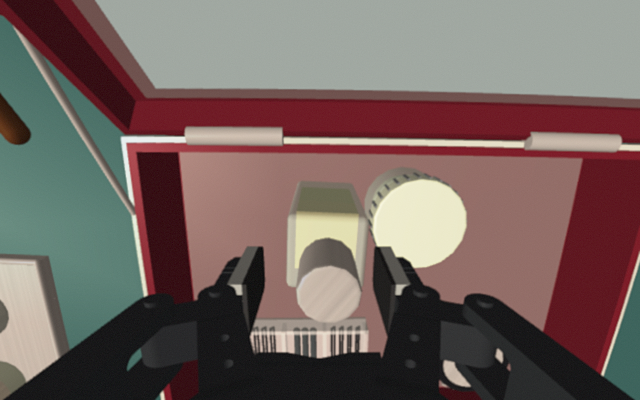

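The perfume cap at (329,293) is about 3 mm right of the finger midline. I'll shift and grip.

```bash

python3 drive.py '[[[0,0.003,0],[0,0,0.001]],[[0,0.003,0.002],[0,0,0.001]],[[0,0.003,0.002],[0,0,0.001]]]'
python3 drive.py '[[[0,0,0],[0,0,0]],[[0,0,0],[0,0,0]],[[0,0,0],[0,0,0]],[[0,0,0],[0,0,0]],[[0,0,0],[0,0,0]]]' 0.01 40
python3 go.py 0.6387 0.0535 0.166 0
python3 drive.py '[[[0,0,-0.005],[0,0,0]],[[0,0,-0.02],[0,0,0]],[[0,0,-0.04],[0,0,0]],[[0,0,-0.07],[0,0,0]],[[0,0,-0.09],[0,0,0]]]'
python3 drive.py '[[[0,0,-0.005],[0,0,0]],[[0,0,-0.005],[0,0,0]],[[0,0,-0.005],[0,0,0]]]'
python3 go.py 0.40 0.344 0.25 0
```

```text
clock: 17.0
tcp_pos: [0.6385, 0.0517, 0.165]
orientation: [3.141, -0.003, 0.001]
contact_force: [0.1, -0.9, 1.2]
grip_width: 0.0499
gripper_force: 0.0
clock: 17.5
tcp_pos: [0.6386, 0.0522, 0.1648]
orientation: [-3.141, 0.002, -0.001]
contact_force: [-1.0, 1.6, 1.8]
grip_width: 0.0253
gripper_force: 39.2
t 17.5 pos [0.6386 0.0522 0.1648] shift [ 0.0001 -0.0013 -0.0012] rot [-0.0001 -0.0004 -0.0011]
clock: 18.0
tcp_pos: [0.6388, 0.0522, 0.2574]
orientation: [-3.141, 0.002, -0.003]
contact_force: [0.5, -0.7, -1.7]
grip_width: 0.0248
gripper_force: 39.4
clock: 18.3
tcp_pos: [0.6377, 0.0518, 0.2586]
orientation: [3.141, -0.002, -0.003]
contact_force: [0.1, -0.0, -2.7]
grip_width: 0.0248
gripper_force: 39.4
t 18.3 pos [0.6377 0.0518 0.2586] shift [-0.2381 -0.2919  0.0089] rot [ 0.0004  0.0018 -0.0013]
```

```bash

python3 drive.py '[[[-0.014,-0.01,0],[0,0,0]],[[-0.04,-0.03,0],[0,0,0]],[[-0.07,-0.052,0],[0,0,0]],[[-0.1,-0.075,0],[0,0,0]],[[-0.13,-0.097,0],[0,0,0]]]' >/dev/null
python3 drive.py '[[[-0.03,-0.022,0],[0,0,0]],[[-0.06,-0.045,0],[0,0,0]],[[-0.09,-0.07,0],[0,0,0]],[[-0.1,-0.1,0],[0,0,0]],[[-0.108,-0.13,0],[0,0,0]]]' > /dev/null
python3 drive.py '[[[0,-0.03,0],[0,0,0]],[[0,-0.055,0.01],[0,0,0]],[[0,-0.065,0.03],[0,0,0]],[[0,-0.065,0.05],[0,0,0]],[[0,-0.065,0.065],[0,0,0]]]' >/dev/null
python3 drive.py '[[[0,0,0],[0,0,0]],[[0,0,0],[0,0,0]],[[0,0,0],[0,0,0]]]'
python3 go.py 0.40 0.344 0.163 0
```

```text
clock: 20.1
tcp_pos: [0.4012, 0.3445, 0.1954]
orientation: [-3.141, 0.003, -0.002]
contact_force: [0.1, 0.8, -1.0]
grip_width: 0.0248
gripper_force: 39.6
t 20.1 pos [0.4012 0.3445 0.1954] shift [-0.0013  0.0005  0.0324] rot [-0.0008 -0.001  -0.0017]
```

```bash

python3 drive.py '[[[-0.001,0,0.01],[0,0,0]],[[-0.001,0,0.02],[0,0,0]],[[-0.001,0,0.028],[0,0,0]],[[-0.001,0,0.03],[0,0,0]],[[-0.001,0,0.03],[0,0,0]]]'
python3 drive.py '[[[0,0,0.001],[0,0,0]],[[0,0,0.0015],[0,0,0]],[[0,0,0.0015],[0,0,0]]]'
python3 go.py 0.40 0.344 0.163 0
```

```text
clock: 20.6
tcp_pos: [0.3995, 0.3442, 0.164]
orientation: [3.141, -0.002, -0.001]
contact_force: [0.7, 0.4, -1.9]
grip_width: 0.025
gripper_force: 39.7
clock: 20.9
tcp_pos: [0.3998, 0.3445, 0.1632]
orientation: [-3.141, 0.002, -0.0]
contact_force: [0.2, 0.1, -2.2]
grip_width: 0.0248
gripper_force: 39.7
t 20.9 pos [0.3998 0.3445 0.1632] shift [0.0002 0.0005 0.0002] rot [-0.0002 -0.0002 -0.0013]
```

```bash

python3 drive.py '[[[0,0,0.0005],[0,0,0]],[[0,0,0.001],[0,0,0]],[[0,0,0.001],[0,0,0]]]'
python3 go.py 0.40 0.344 0.163 0
```

```text
clock: 21.2
tcp_pos: [0.4, 0.3447, 0.1627]
orientation: [-3.141, 0.002, -0.001]
contact_force: [0.0, -0.8, 5.0]
grip_width: 0.0249
gripper_force: 40.4
t 21.2 pos [0.4    0.3447 0.1627] shift [ 0.      0.0007 -0.0003] rot [-0.0004 -0.0008 -0.0012]
```

```bash

python3 drive.py '[[[0,0,0],[0,0,0]],[[0,0,0],[0,0,0]],[[0,0,0],[0,0,0]],[[0,0,0],[0,0,0]]]' 0.05
python3 drive.py '[[[0,0,-0.02],[0,0,0]],[[0,0,-0.06],[0,0,0]],[[0,0,-0.1],[0,0,0]],[[0.01,0.03,-0.1],[0,0,0]],[[0.03,0.07,-0.1],[0,0,0]]]' >/dev/null
python3 drive.py '[[[0.03,0.04,0],[0,0,0]],[[0.06,0.08,0],[0,0,0]],[[0.09,0.12,0],[0,0,0]],[[0.12,0.16,0],[0,0,0]],[[0.15,0.2,0],[0,0,0]]]' 0.085 >/dev/null
python3 drive.py '[[[0.03,0.04,0],[0,0,0]],[[0.06,0.075,0],[0,0,0]],[[0.061,0.078,0.03],[0,0,0]],[[0.061,0.078,0.06],[0,0,0]],[[0.061,0.078,0.08],[0,0,0]]]' >/dev/null
python3 drive.py '[[[0,0,0],[0,0,0]],[[0,0,0],[0,0,0]]]'
python3 go.py 0.641 -0.0022 0.093 0
python3 - <<'E'
from bench import r
from h import *
c=r.camera_info("wrist");p,d=r.grab_frame("wrist");cv2.imwrite("pics/w5.png",p)
P=cloud(d,c).reshape(-1,3)
m=(np.hypot(P[:,0]-.641,P[:,1]+.002)<.036)&(abs(P[:,2]-.055)<.005);Q=P[m]
print(len(Q),Q.mean(0),cv2.minEnclosingCircle((Q[:,:2]*1000).astype(np.float32)))
p,d=r.grab_frame("top");cv2.imwrite("pics/top1.png",p)
E
```

```text
clock: 21.6
tcp_pos: [0.3998, 0.3444, 0.162]
orientation: [-3.142, 0.002, 0.0]
contact_force: [-0.3, -0.3, 0.6]
grip_width: 0.0499
gripper_force: 0.0
clock: 23.3
tcp_pos: [0.6404, -0.0037, 0.1823]
orientation: [-3.141, 0.002, 0.0]
contact_force: [0.9, 0.3, 1.1]
grip_width: 0.0848
gripper_force: 0.0
t 23.3 pos [ 0.6404 -0.0037  0.1823] shift [ 0.0006 -0.0015  0.0893] rot [-0.0002  0.0003 -0.001 ]
5928 [ 0.64469833 -0.00281732  0.05426613] ((643.2008666992188, -2.6864051818847656), 28.791393280029297)
```

View pics/w5.png

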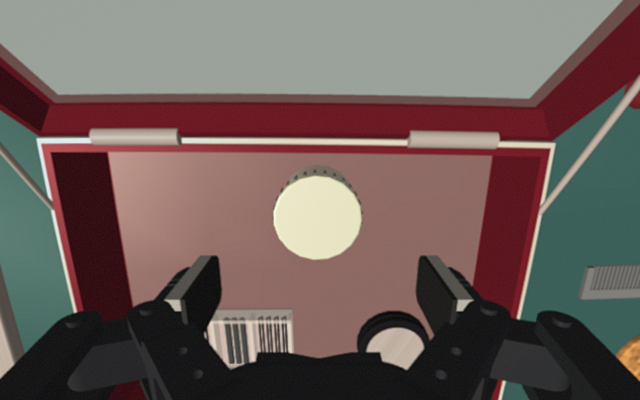

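View pics/top1.png

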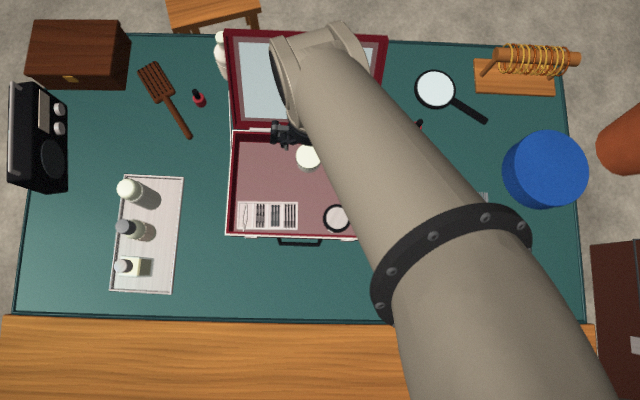

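All three stand on the tray at top-view pixels (128,188), (122,227) and (125,266). The jar at (318,217) is centred between the fingers. Now I'll take the jar.

```bash

python3 drive.py '[[[0.001,-0.001,0.03],[0,0,0]],[[0.001,-0.001,0.06],[0,0,0]],[[0.001,-0.001,0.08],[0,0,0]],[[0.001,-0.001,0.088],[0,0,0]],[[0.001,-0.001,0.088],[0,0,0]]]'
python3 drive.py '[[[0,0,0],[0,0,0]],[[0,0,0],[0,0,0]],[[0,0,0],[0,0,0]],[[0,0,0],[0,0,0]],[[0,0,0],[0,0,0]]]' 0.035 40
python3 go.py 0.642 -0.0027 0.093 0
python3 drive.py '[[[0,0,-0.005],[0,0,0]],[[0,0,-0.02],[0,0,0]],[[0,0,-0.04],[0,0,0]],[[0,0,-0.07],[0,0,0]],[[0,0,-0.1],[0,0,0]]]'
python3 drive.py '[[[0,0,-0.005],[0,0,0]],[[0,0,-0.005],[0,0,0]],[[0,0,-0.005],[0,0,0]]]'
python3 go.py 0.472 -0.326 0.2 0
```

```text
clock: 23.9
tcp_pos: [0.6414, -0.0028, 0.0942]
orientation: [3.142, -0.002, -0.0]
contact_force: [0.4, 0.2, 0.3]
grip_width: 0.0851
gripper_force: 0.0
clock: 24.4
tcp_pos: [0.6423, -0.0029, 0.096]
orientation: [3.141, -0.002, 0.004]
contact_force: [-0.8, -1.7, 5.6]
grip_width: 0.0551
gripper_force: 41.6
t 24.4 pos [ 0.6423 -0.0029  0.096 ] shift [-0.0004 -0.0002  0.003 ] rot [ 0.0001 -0.0027 -0.0014]
clock: 24.9
tcp_pos: [0.6411, -0.0029, 0.1959]
orientation: [-3.141, 0.002, 0.0]
contact_force: [1.1, 0.7, -1.1]
grip_width: 0.0546
gripper_force: 42.6
clock: 25.2
tcp_pos: [0.6406, -0.0031, 0.1983]
orientation: [3.141, -0.002, -0.002]
contact_force: [-0.2, 0.8, -2.1]
grip_width: 0.0548
gripper_force: 42.6
t 25.2 pos [ 0.6406 -0.0031  0.1983] shift [-0.1682  0.3231 -0.0013] rot [ 0.0003  0.0015 -0.0013]
```

```bash

python3 drive.py '[[[-0.01,0.02,0],[0,0,0]],[[-0.025,0.05,0],[0,0,0]],[[-0.043,0.083,0],[0,0,0]],[[-0.06,0.116,0],[0,0,0]],[[-0.078,0.15,0],[0,0,0]]]' >/dev/null
python3 drive.py '[[[-0.018,0.035,0],[0,0,0]],[[-0.036,0.07,0],[0,0,0]],[[-0.054,0.105,0],[0,0,0]],[[-0.072,0.138,0],[0,0,0]],[[-0.086,0.165,0],[0,0,0]]]' >/dev/null
python3 drive.py '[[[0,0,0],[0,0,0]],[[0,0,0],[0,0,0]],[[0,0,0],[0,0,0]]]'
python3 - <<'E'
from h import *
for n in("top0","scene0","w1"):
    f=np.load(f"pics/{n}.npz");W=cloud(f["d"],f);hsv=cv2.cvtColor(f["p"],cv2.COLOR_BGR2HSV)
    m=(hsv[...,0]<25)&(hsv[...,1]>90)&(np.hypot(W[...,0]-.472,W[...,1]+.326)<.06)
    k=cv2.findContours(m.astype(np.uint8),0,2)[0];k=max(k,key=cv2.contourArea)
    mm=np.zeros(m.shape,np.uint8);cv2.drawContours(mm,[k],-1,1,-1);Q=W[mm>0];print(n,len(Q),np.nanmean(Q,0),np.nanmin(Q,0),np.nanmax(Q,0))
E
python3 go.py 0.472 -0.326 0.0965 0
```

```text
clock: 26.5
tcp_pos: [0.4772, -0.3163, 0.1982]
orientation: [-3.14, -0.001, 0.001]
contact_force: [0.2, -0.8, -2.1]
grip_width: 0.0549
gripper_force: 42.7
top0 1260 [ 0.47118468 -0.3256839   0.00714077] [ 0.42696708 -0.37178145 -0.00220298] [ 0.51656901 -0.28118697  0.0128577 ]
scene0 515 [ 0.47445631 -0.32579392  0.00702969] [ 0.42170509 -0.37692909  0.00060047] [ 0.51925959 -0.28153587  0.01026195]
w1 3008 [ 0.47306548 -0.32719412  0.00528972] [ 0.42472639 -0.3800875  -0.00193322] [ 0.51602597 -0.28290523  0.00834136]
t 26.5 pos [ 0.4772 -0.3163  0.1982] shift [-0.0051  0.0099  0.1017] rot [-0.0016  0.0009  0.0004]
```

```bash

python3 drive.py '[[[-0.004,0.01,0.02],[0,0,0]],[[-0.004,0.01,0.05],[0,0,0]],[[-0.004,0.01,0.08],[0,0,0]],[[-0.004,0.01,0.095],[0,0,0]],[[-0.004,0.01,0.099],[0,0,0]]]' >/dev/null
python3 drive.py '[[[0,0,0],[0,0,0]],[[0,0,0.001],[0,0,0]],[[0,0,0.001],[0,0,0]]]'
python3 go.py 0.473 -0.3262 0.0965 0
```

```text
clock: 27.3
tcp_pos: [0.4737, -0.3281, 0.1003]
orientation: [3.14, -0.002, 0.003]
contact_force: [0.1, -0.3, -1.9]
grip_width: 0.0544
gripper_force: 42.8
t 27.3 pos [ 0.4737 -0.3281  0.1003] shift [-0.0007 -0.0019  0.0038] rot [ 0.0012 -0.0019 -0.0012]
```

```bash

python3 drive.py '[[[-0.001,-0.001,0.001],[0,0,0]],[[-0.001,-0.001,0.002],[0,0,0]],[[-0.001,-0.001,0.002],[0,0,0]]]'
python3 drive.py '[[[0,0,0.0005],[0,0,0]],[[0,0,0.001],[0,0,0]],[[0,0,0.001],[0,0,0]]]'
python3 go.py 0.473 -0.3262 0.0965 0
```

```text
clock: 27.6
tcp_pos: [0.4719, -0.3268, 0.0972]
orientation: [3.141, -0.002, 0.0]
contact_force: [-0.2, -0.4, -1.4]
grip_width: 0.0552
gripper_force: 42.8
clock: 27.9
tcp_pos: [0.4719, -0.3268, 0.097]
orientation: [3.141, -0.002, -0.001]
contact_force: [-4.0, 2.5, 6.9]
grip_width: 0.0549
gripper_force: 43.6
t 27.9 pos [ 0.4719 -0.3268  0.097 ] shift [ 0.0011 -0.0006  0.0005] rot [ 0.0004  0.0003 -0.0015]
```

```bash

python3 drive.py '[[[0,0,0],[0,0,0]],[[0,0,0],[0,0,0]],[[0,0,0],[0,0,0]],[[0,0,0],[0,0,0]],[[0,0,0],[0,0,0]]]' 0.085
python3 drive.py '[[[0,0,-0.02],[0,0,0]],[[0,0,-0.05],[0,0,0]],[[0,0,-0.09],[0,0,0]],[[-0.02,0,-0.13],[0,0,0]],[[-0.03,0,-0.17],[0,0,0]]]'
python3 drive.py '[[[0,0,0],[0,0,0]],[[0,0,0],[0,0,0]]]'
python3 - <<'E'
from bench import r
from h import *
c=r.camera_info("wrist");p,d=r.grab_frame("wrist");cv2.imwrite("pics/w6.png",p)
W=cloud(d,c);P=W.reshape(-1,3)
Q=P[(np.hypot(P[:,0]-.472,P[:,1]+.326)<.04)&(abs(P[:,2]-.056)<.006)];print(Q.mean(0),cv2.minEnclosingCircle((Q[:,:2]*1000).astype(np.float32)))
hsv=cv2.cvtColor(p,cv2.COLOR_BGR2HSV)
m=(hsv[...,0]<25)&(hsv[...,1]>90)&(np.hypot(W[...,0]-.472,W[...,1]+.326)<.06)&(W[...,2]<.015)
M=W[m];print(len(M),np.percentile(M,[1,99],axis=0),circ(np.c_[M[np.hypot(M[:,0]-.472,M[:,1]+.326)>.043][:,:2]]))
E
python3 go.py 0.40 0.344 0.163 0
```

```text
clock: 28.4
tcp_pos: [0.4719, -0.3268, 0.096]
orientation: [-3.142, 0.002, 0.0]
contact_force: [-0.5, 0.4, -0.2]
grip_width: 0.0851
gripper_force: 0.0
clock: 28.9
tcp_pos: [0.4407, -0.3266, 0.2673]
orientation: [-3.141, 0.002, 0.002]
contact_force: [-0.6, -1.0, 0.5]
grip_width: 0.0853
gripper_force: 0.0
clock: 29.1
tcp_pos: [0.442, -0.327, 0.2671]
orientation: [3.14, -0.003, 0.003]
contact_force: [-0.5, 0.3, -1.0]
grip_width: 0.0854
gripper_force: 0.0
[ 0.4730684  -0.3265904   0.05522632] ((472.5605163574219, -326.5564270019531), 28.706111907958984)
2983 [[ 0.42921466 -0.37159091 -0.00100519]
 [ 0.51514674 -0.28544139  0.00716856]] (np.float64(0.47185989567553865), np.float64(-0.3270839101537823), np.float64(0.04415150374497157))
t 29.15 pos [ 0.4417 -0.3266  0.2658] shift [-0.0426 -0.6705  0.1028] rot [ 0.      0.0002 -0.0014]
```

View pics/w6.png

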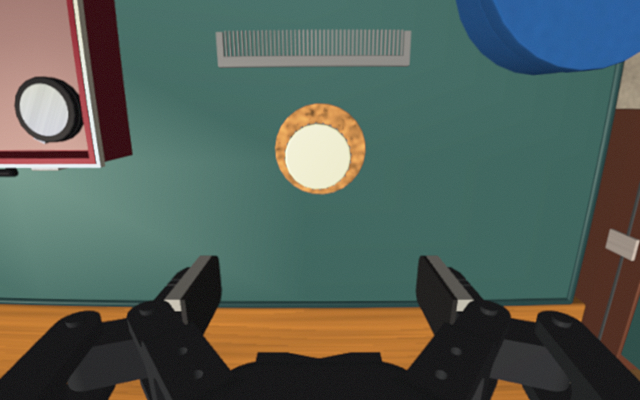

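The jar at (318,156) is centred on the mat to within 1 mm. Now back to the perfume.

```bash

python3 drive.py '[[[0.01,-0.045,0],[0,0,0]],[[0.02,-0.09,0],[0,0,0]],[[0.03,-0.135,0],[0,0,0]],[[0.04,-0.18,0],[0,0,0]],[[0.05,-0.225,0],[0,0,0]]]' 0.05 >/dev/null
python3 drive.py '[[[0,-0.048,0],[0,0,0]],[[0,-0.096,0],[0,0,0]],[[0,-0.144,0],[0,0,0]],[[0,-0.192,0],[0,0,0]],[[0,-0.24,0],[0,0,0]]]' >/dev/null
python3 drive.py '[[[-0.02,-0.045,0],[0,0,0]],[[-0.04,-0.09,0],[0,0,0]],[[-0.06,-0.135,0],[0,0,0]],[[-0.08,-0.18,0],[0,0,0]],[[-0.092,-0.205,0.02],[0,0,0]]]' >/dev/null
python3 drive.py '[[[0,0,0],[0,0,0]],[[0,0,0],[0,0,0]]]'
python3 go.py 0.40 0.3445 0.163 0
```

```text
clock: 30.85
tcp_pos: [0.3998, 0.3433, 0.2443]
orientation: [3.14, 0.002, -0.005]
contact_force: [-0.1, -0.9, 0.1]
grip_width: 0.05
gripper_force: 0.0
t 30.85 pos [0.3998 0.3433 0.2443] shift [ 0.0005 -0.0014  0.0813] rot [0.0021 0.0033 0.0011]
```

```bash

python3 drive.py '[[[0,-0.001,0.03],[0,0,0]],[[0,-0.001,0.06],[0,0,0]],[[0,-0.001,0.078],[0,0,0]],[[0,-0.001,0.081],[0,0,0]],[[0,-0.001,0.081],[0,0,0]]]' >/dev/null
python3 drive.py '[[[0,0,0],[0,0,0]],[[0,0,0],[0,0,0]],[[0,0,0],[0,0,0]],[[0,0,0],[0,0,0]],[[0,0,0],[0,0,0]]]' 0.01 40
python3 go.py 0.40 0.3445 0.163 0
python3 drive.py '[[[0,0,-0.005],[0,0,0]],[[0,0,-0.02],[0,0,0]],[[0,0,-0.045],[0,0,0]],[[0,0,-0.075],[0,0,0]],[[0,0,-0.1],[0,0,0]]]' > /dev/null
python3 drive.py '[[[0,0.015,0],[0,0,0]],[[0,0.04,0],[0,0,0]],[[0,0.075,0],[0,0,0]],[[0.005,0.11,0],[0,0,0]],[[0.02,0.14,0],[0,0,0]]]' 
python3 drive.py '[[[0,0,0],[0,0,0]],[[0,0,0],[0,0,0]]]'
python3 go.py 0.6386 0.0528 0.26 0
```

```text
clock: 31.85
tcp_pos: [0.4015, 0.3449, 0.1663]
orientation: [-3.14, 0.002, -0.003]
contact_force: [0.4, -0.7, 6.1]
grip_width: 0.0247
gripper_force: 39.8
t 31.85 pos [0.4015 0.3449 0.1663] shift [-0.0015  0.0004  0.0033] rot [-0.0011 -0.0021 -0.0014]
clock: 32.85
tcp_pos: [0.4187, 0.2013, 0.2641]
orientation: [3.139, -0.001, -0.004]
contact_force: [1.9, 0.7, -1.3]
grip_width: 0.025
gripper_force: 39.7
clock: 33.05
tcp_pos: [0.4203, 0.2026, 0.2645]
orientation: [3.141, -0.006, -0.002]
contact_force: [-0.6, -0.3, -1.4]
grip_width: 0.025
gripper_force: 39.8
t 33.05 pos [0.4203 0.2026 0.2645] shift [0.2189 0.1489 0.0044] rot [ 0.001   0.0012 -0.004 ]
```

```bash

python3 drive.py '[[[0.012,0.008,0],[0,0,0]],[[0.035,0.024,0],[0,0,0]],[[0.063,0.043,0],[0,0,0]],[[0.093,0.063,0],[0,0,0]],[[0.123,0.084,0],[0,0,0]]]' >/dev/null
python3 drive.py '[[[0.03,0.02,0],[0,0,0]],[[0.06,0.04,0],[0,0,0]],[[0.085,0.057,0],[0,0,0]],[[0.097,0.065,0],[0,0,0]],[[0.097,0.065,0],[0,0,0]]]' > /dev/null
python3 drive.py '[[[0,0,0],[0,0,0]],[[0,0,0],[0,0,0]]]'
python3 go.py 0.6395 0.0528 0.168 0
```

```text
clock: 34.25
tcp_pos: [0.6392, 0.0569, 0.2651]
orientation: [-3.141, -0.003, 0.001]
contact_force: [0.6, -0.3, -1.2]
grip_width: 0.0249
gripper_force: 39.8
t 34.25 pos [0.6392 0.0569 0.2651] shift [0.0004 0.0042 0.0971] rot [-0.0006  0.0009  0.0016]
```

```bash

python3 drive.py '[[[0,0.004,0.01],[0,0,0]],[[0,0.004,0.035],[0,0,0]],[[0,0.004,0.065],[0,0,0]],[[0,0.004,0.085],[0,0,0]],[[0,0.004,0.092],[0,0,0]]]' >/dev/null
python3 drive.py '[[[0,0,0],[0,0,0]],[[0,0,0],[0,0,0]],[[0,0,0],[0,0,0]]]'
python3 go.py 0.6395 0.0528 0.168 0
```

```text
clock: 35.05
tcp_pos: [0.6412, 0.0514, 0.1746]
orientation: [-3.141, 0.002, -0.004]
contact_force: [-0.1, -0.2, -1.5]
grip_width: 0.0248
gripper_force: 39.8
t 35.05 pos [0.6412 0.0514 0.1746] shift [-0.0017 -0.0014  0.0065] rot [-0.0003 -0.0025 -0.0012]
```

```bash

python3 drive.py '[[[-0.001,-0.001,0.002],[0,0,0]],[[-0.001,-0.001,0.004],[0,0,0]],[[-0.001,-0.001,0.004],[0,0,0]]]' | grep -E 'tcp|cont'
python3 drive.py '[[[0,0,0],[0,0,0]]]' | grep -E 'tcp|cont'
python3 drive.py '[[[0,0,0],[0,0,0]]]' | grep -E 'tcp|cont'
python3 drive.py '[[[0,0,0],[0,0,0]]]' | grep -E 'tcp|cont'
```

```text
tcp_pos: [0.6392, 0.0521, 0.169]
contact_force: [0.1, -0.2, -1.7]
tcp_pos: [0.6394, 0.052, 0.1691]
contact_force: [-0.8, -0.1, -2.0]
tcp_pos: [0.6394, 0.0521, 0.1691]
contact_force: [0.4, 0.1, -2.8]
tcp_pos: [0.6394, 0.0521, 0.1691]
contact_force: [0.5, 0.9, -2.0]
```

```bash

python3 drive.py '[[[0,0,0.0007],[0,0,0]],[[0,0,0.0007],[0,0,0]]]' | grep -E 'tcp|cont'
python3 drive.py '[[[0,0,0.0007],[0,0,0]],[[0,0,0.0007],[0,0,0]]]' | grep -E 'tcp|cont'
python3 drive.py '[[[0,0,0.0007],[0,0,0]],[[0,0,0.0007],[0,0,0]]]' | grep -E 'tcp|cont'
```

```text
tcp_pos: [0.6395, 0.0521, 0.1685]
contact_force: [-0.7, -0.1, -1.3]
tcp_pos: [0.6397, 0.0522, 0.1684]
contact_force: [-1.4, -0.0, 3.4]
tcp_pos: [0.6399, 0.0522, 0.1684]
contact_force: [-2.2, -1.3, 9.7]
```

```bash

python3 drive.py '[[[0,0,-0.001],[0,0,0]],[[0,0,-0.001],[0,0,0]]]' | grep -E 'tcp|cont'
python3 drive.py '[[[0,0,0],[0,0,0]],[[0,0,0],[0,0,0]],[[0,0,0],[0,0,0]],[[0,0,0],[0,0,0]]]' 0.05 | grep -E 'tcp|cont'
python3 drive.py '[[[0,0,-0.02],[0,0,0]],[[0,0,-0.06],[0,0,0]],[[0,0,-0.11],[0,0,0]],[[-0.02,0.01,-0.15],[0,0,0]],[[-0.04,0.03,-0.19],[0,0,0]]]' >/dev/null
python3 drive.py '[[[-0.038,0.022,-0.005],[0,0,0]],[[-0.038,0.022,-0.005],[0,0,0]],[[-0.038,0.022,-0.005],[0,0,0]]]' 
cat > chk.py <<'E'
from bench import r
from h import *
import sys
def meas(d,c,names):
    P=cloud(d,c).reshape(-1,3)
    for k,(x,y,h,rr) in dict(can=(.648,-.056,.144,.028),perf=(.639,.054,.124,.025),lot=(.587,-.004,.134,.025)).items():
        if k not in names: continue
        Q=P[(np.hypot(P[:,0]-x,P[:,1]-y)<rr)&(abs(P[:,2]-h)<.006)]
        if len(Q): print(k,len(Q),np.mean(Q,0).round(4),np.round(cv2.minEnclosingCircle((Q[:,:2]*1000).astype(np.float32))[0],1))
f=np.load("pics/w1.npz");meas(f["d"],f,sys.argv[2:])
c=r.camera_info("wrist");p,d=r.grab_frame("wrist");cv2.imwrite(f"pics/{sys.argv[1]}.png",p);np.savez(f"pics/{sys.argv[1]}.npz",p=p,d=d,**c);print("now");meas(d,c,sys.argv[2:])
E
python3 chk.py w7 perf
python3 go.py 0.473 0.344 0.26 0
```

```text
tcp_pos: [0.6396, 0.0522, 0.1684]
contact_force: [-1.1, -0.4, 4.4]
tcp_pos: [0.6393, 0.0521, 0.1678]
contact_force: [0.2, -0.5, 0.5]
clock: 37.65
tcp_pos: [0.5609, -0.0006, 0.3633]
orientation: [3.141, -0.004, 0.001]
contact_force: [0.7, 0.5, -0.4]
grip_width: 0.0498
gripper_force: 0.0
perf 694 [0.6391 0.0523 0.1241] [639.1  52.8]
now
perf 689 [0.6386 0.0523 0.1241] [638.5  52.9]
t 37.7 pos [5.614e-01 3.000e-04 3.629e-01] shift [-0.0889 -0.3436  0.1029] rot [-0.     -0.0004 -0.0014]
```

The perfume is back within 0.5 mm of where it stood. Lotion next.

```bash

python3 drive.py '[[[-0.012,-0.047,0],[0,0,0]],[[-0.024,-0.094,0],[0,0,0]],[[-0.036,-0.141,0],[0,0,0]],[[-0.048,-0.188,0],[0,0,0]],[[-0.06,-0.235,0],[0,0,0]]]'  >/dev/null
python3 drive.py '[[[-0.012,-0.047,0],[0,0,0]],[[-0.024,-0.09,0.01],[0,0,0]],[[-0.029,-0.109,0.05],[0,0,0]],[[-0.029,-0.109,0.09],[0,0,0]],[[-0.029,-0.109,0.1],[0,0,0]]]' >/dev/null
python3 drive.py '[[[0,0,0],[0,0,0]],[[0,0,0],[0,0,0]]]' >/dev/null
python3 go.py 0.4733 0.344 0.1765 0
```

```text
t 38.9 pos [0.4737 0.3448 0.2643] shift [-0.0005  0.0009  0.0877] rot [-0.0014 -0.001  -0.002 ]
```

```bash

python3 drive.py '[[[0,0.001,0.03],[0,0,0]],[[0,0.001,0.06],[0,0,0]],[[0,0.001,0.083],[0,0,0]],[[0,0.001,0.088],[0,0,0]],[[0,0.001,0.088],[0,0,0]]]' |grep tcp
python3 drive.py '[[[0,0,0],[0,0,0]],[[0,0,0],[0,0,0]],[[0,0,0],[0,0,0]],[[0,0,0],[0,0,0]],[[0,0,0],[0,0,0]]]' 0.01 40
python3 drive.py '[[[0,0,-0.005],[0,0,0]],[[0,0,-0.02],[0,0,0]],[[0,0,-0.045],[0,0,0]],[[0,0,-0.075],[0,0,0]],[[0,0,-0.11],[0,0,0]]]' > /dev/null
python3 drive.py '[[[0,0,-0.03],[0,0,0]],[[0,0,-0.05],[0,0,0]],[[0,0,-0.05],[0,0,0]],[[0,0,-0.05],[0,0,0]]]' |grep tcp
python3 go.py 0.5877 -0.006 0.34 0
```

```text
tcp_pos: [0.4736, 0.3435, 0.1762]
clock: 39.9
tcp_pos: [0.4737, 0.3442, 0.1771]
orientation: [-3.14, 0.002, -0.005]
contact_force: [-0.5, -1.0, 6.8]
grip_width: 0.027
gripper_force: 39.4
tcp_pos: [0.4725, 0.3431, 0.3353]
t 40.8 pos [0.4725 0.3431 0.3353] shift [ 0.1156  0.3489 -0.0046] rot [ 0.     -0.0006 -0.0012]
```

```bash

python3 drive.py '[[[0.005,0.015,0],[0,0,0]],[[0.013,0.04,0],[0,0,0]],[[0.024,0.073,0],[0,0,0]],[[0.036,0.11,0],[0,0,0]],[[0.048,0.147,0],[0,0,0]]]' >/dev/null
python3 drive.py '[[[0.012,0.037,0],[0,0,0]],[[0.024,0.074,0],[0,0,0]],[[0.036,0.11,0],[0,0,0]],[[0.048,0.147,0],[0,0,0]],[[0.06,0.181,0],[0,0,0]]]' > /dev/null
python3 drive.py '[[[0.007,0.02,0],[0,0,0]],[[0.007,0.02,0.02],[0,0,0]],[[0.007,0.02,0.05],[0,0,0]],[[0.007,0.02,0.08],[0,0,0]],[[0.007,0.02,0.1],[0,0,0]]]' >/dev/null
python3 drive.py '[[[0,0,0],[0,0,0]],[[0,0,0],[0,0,0]],[[0,0,0],[0,0,0]]]'
python3 go.py 0.588 -0.0057 0.1795 0
```

```text
clock: 42.6
tcp_pos: [0.5879, -0.0051, 0.236]
orientation: [-3.142, 0.002, -0.002]
contact_force: [0.1, 0.2, -1.1]
grip_width: 0.0269
gripper_force: 39.7
t 42.6 pos [ 0.5879 -0.0051  0.236 ] shift [0.0001 0.0006 0.0565] rot [-0.     -0.0015 -0.0016]
```

```bash

python3 drive.py '[[[0,0.0006,0.01],[0,0,0]],[[0,0.0006,0.025],[0,0,0]],[[0,0.0006,0.04],[0,0,0]],[[0,0.0006,0.05],[0,0,0]],[[0,0.0006,0.053],[0,0,0]]]' >/dev/null
python3 drive.py '[[[0,0,0],[0,0,0]],[[0,0,0],[0,0,0]],[[0,0,0],[0,0,0]]]'
python3 go.py 0.588 -0.0057 0.1795 0
```

```text
clock: 43.4
tcp_pos: [0.5877, -0.0054, 0.1826]
orientation: [-3.142, 0.002, -0.002]
contact_force: [0.4, 0.0, -2.0]
grip_width: 0.0268
gripper_force: 39.7
t 43.4 pos [ 0.5877 -0.0054  0.1826] shift [0.0003 0.0003 0.0031] rot [-0.     -0.0011 -0.0012]
```

```bash

python3 drive.py '[[[0,0,0.001],[0,0,0]],[[0,0,0.0025],[0,0,0]],[[0,0,0.0025],[0,0,0]]]' | grep -E 'tcp|cont'
python3 drive.py '[[[0,0,0.0007],[0,0,0]],[[0,0,0.0007],[0,0,0]]]' | grep -E 'tcp|cont'
python3 drive.py '[[[0,0,0.0007],[0,0,0]],[[0,0,0.0007],[0,0,0]]]' | grep -E 'tcp|cont'
```

```text
tcp_pos: [0.5873, -0.0055, 0.1794]
contact_force: [-0.5, -0.0, -1.5]
tcp_pos: [0.5875, -0.0055, 0.1792]
contact_force: [-1.4, -0.3, 3.1]
tcp_pos: [0.5879, -0.0054, 0.1792]
contact_force: [-1.9, 0.1, 8.2]
```

Contact. I'll ease off, release, check, then go to the can.

```bash

python3 drive.py '[[[0,0,-0.0012],[0,0,0]],[[0,0,-0.0012],[0,0,0]]]' | grep -E 'tcp|cont'
python3 drive.py '[[[0,0,0],[0,0,0]],[[0,0,0],[0,0,0]],[[0,0,0],[0,0,0]],[[0,0,0],[0,0,0]]]' 0.05 | grep -E 'tcp|cont'
python3 drive.py '[[[0,0,-0.02],[0,0,0]],[[0,0,-0.06],[0,0,0]],[[0,0,-0.1],[0,0,0]],[[-0.01,0,-0.14],[0,0,0]],[[-0.026,-0.005,-0.184],[0,0,0]]]' >/dev/null
python3 drive.py '[[[0,0,0],[0,0,0]],[[0,0,0],[0,0,0]],[[0,0,0],[0,0,0]]]' |grep tcp
python3 chk.py w8 perf lot
python3 go.py 0.5455 0.344 0.26 0
```

```text
tcp_pos: [0.5873, -0.0055, 0.1792]
contact_force: [0.0, -0.8, 0.2]
tcp_pos: [0.5874, -0.0054, 0.1792]
contact_force: [-0.1, 0.1, -0.4]
tcp_pos: [0.561, -0.0008, 0.3622]
perf 694 [0.6391 0.0523 0.1241] [639.1  52.8]
lot 739 [ 0.5886 -0.0055  0.1341] [588.1  -5.6]
now
perf 696 [0.6387 0.0523 0.1241] [638.8  52.6]
lot 745 [ 0.588  -0.0051  0.1342] [587.7  -5.1]
t 45.55 pos [ 0.5609 -0.0009  0.3618] shift [-0.0157 -0.3448  0.1018] rot [ 0.0001  0.0024 -0.0015]
```

```bash

python3 drive.py '[[[-0.002,-0.048,0],[0,0,0]],[[-0.004,-0.096,0],[0,0,0]],[[-0.006,-0.144,0],[0,0,0]],[[-0.008,-0.192,0],[0,0,0]],[[-0.01,-0.24,0],[0,0,0]]]' 0.065 >/dev/null
python3 drive.py '[[[-0.002,-0.048,0],[0,0,0]],[[-0.004,-0.09,0.01],[0,0,0]],[[-0.005,-0.104,0.05],[0,0,0]],[[-0.005,-0.104,0.09],[0,0,0]],[[-0.005,-0.104,0.1],[0,0,0]]]' >/dev/null
python3 drive.py '[[[0,0,0],[0,0,0]],[[0,0,0],[0,0,0]]]' >/dev/null
python3 go.py 0.5456 0.3438 0.1755 0
```

```text
t 46.75 pos [0.5476 0.3435 0.2644] shift [-0.0021 -0.0002  0.0889] rot [-0.0008 -0.0009 -0.0023]
```

```bash

python3 drive.py '[[[-0.002,0,0.03],[0,0,0]],[[-0.002,0,0.06],[0,0,0]],[[-0.002,0,0.083],[0,0,0]],[[-0.002,0,0.088],[0,0,0]],[[-0.002,0,0.088],[0,0,0]]]' |grep tcp
python3 drive.py '[[[0,0,0],[0,0,0]],[[0,0,0],[0,0,0]],[[0,0,0],[0,0,0]],[[0,0,0],[0,0,0]],[[0,0,0],[0,0,0]]]' 0.02 40
python3 drive.py '[[[0,0,-0.005],[0,0,0]],[[0,0,-0.02],[0,0,0]],[[0,0,-0.045],[0,0,0]],[[0,0,-0.075],[0,0,0]],[[0,0,-0.11],[0,0,0]]]' > /dev/null
python3 drive.py '[[[0,0,-0.03],[0,0,0]],[[0,0,-0.06],[0,0,0]],[[0,0,-0.06],[0,0,0]],[[0,0,-0.06],[0,0,0]]]' |grep tcp
python3 go.py 0.647 -0.0568 0.345 0
```

```text
tcp_pos: [0.5455, 0.3437, 0.1765]
clock: 47.75
tcp_pos: [0.546, 0.344, 0.1779]
orientation: [-3.14, 0.003, -0.005]
contact_force: [0.3, -2.1, 5.9]
grip_width: 0.0403
gripper_force: 39.0
tcp_pos: [0.5446, 0.3439, 0.3469]
t 48.65 pos [0.5446 0.3439 0.3469] shift [0.1028 0.4006 0.0016] rot [-0.0011 -0.0019 -0.001 ]
```

```bash

python3 drive.py '[[[0.004,0.015,0],[0,0,0]],[[0.01,0.04,0],[0,0,0]],[[0.019,0.073,0],[0,0,0]],[[0.028,0.11,0],[0,0,0]],[[0.038,0.148,0],[0,0,0]]]' >/dev/null
python3 drive.py '[[[0.01,0.038,0],[0,0,0]],[[0.02,0.077,0],[0,0,0]],[[0.03,0.115,0],[0,0,0]],[[0.04,0.154,0],[0,0,0]],[[0.05,0.195,0],[0,0,0]]]' > /dev/null
python3 drive.py '[[[0.01,0.035,0],[0,0,0]],[[0.015,0.057,0],[0,0,0]],[[0.015,0.057,0.03],[0,0,0]],[[0.015,0.057,0.06],[0,0,0]],[[0.015,0.057,0.09],[0,0,0]]]' >/dev/null
python3 drive.py '[[[0,0,0.02],[0,0,0]],[[0,0,0.02],[0,0,0]],[[0,0,0.02],[0,0,0]],[[0,0,0.02],[0,0,0]]]'
python3 go.py 0.6473 -0.0567 0.18 0
```

```text
clock: 50.55
tcp_pos: [0.6478, -0.0568, 0.2366]
orientation: [3.142, -0.002, 0.003]
contact_force: [0.7, 0.3, -0.5]
grip_width: 0.0401
gripper_force: 40.2
t 50.55 pos [ 0.6478 -0.0568  0.2366] shift [-0.0006 -0.0001  0.0566] rot [ 0.     -0.0018 -0.0016]
```

```bash

python3 drive.py '[[[-0.0005,0,0.01],[0,0,0]],[[-0.0005,0,0.025],[0,0,0]],[[-0.0005,0,0.04],[0,0,0]],[[-0.0005,0,0.05],[0,0,0]],[[-0.0005,0,0.053],[0,0,0]]]' >/dev/null
python3 drive.py '[[[0,0,0],[0,0,0]],[[0,0,0],[0,0,0]],[[0,0,0],[0,0,0]]]'
python3 go.py 0.6473 -0.0567 0.18 0
```

```text
clock: 51.35
tcp_pos: [0.6472, -0.0565, 0.1829]
orientation: [3.142, -0.002, 0.002]
contact_force: [1.0, -0.2, -0.6]
grip_width: 0.0401
gripper_force: 40.2
t 51.35 pos [ 0.6472 -0.0565  0.1829] shift [0.0001 0.0002 0.0029] rot [ 0.     -0.0012 -0.0012]
```

```bash

python3 drive.py '[[[0,0,0.001],[0,0,0]],[[0,0,0.0022],[0,0,0]],[[0,0,0.0022],[0,0,0]]]' | grep -E 'tcp|cont'
python3 drive.py '[[[0,0,0.0007],[0,0,0]],[[0,0,0.0007],[0,0,0]]]' | grep -E 'tcp|cont'
python3 drive.py '[[[0,0,0.0007],[0,0,0]],[[0,0,0.0007],[0,0,0]]]' | grep -E 'tcp|cont'
```

```text
tcp_pos: [0.6468, -0.0566, 0.1801]
contact_force: [0.4, -0.2, -0.8]
tcp_pos: [0.6471, -0.0565, 0.18]
contact_force: [-0.4, -0.9, 2.6]
tcp_pos: [0.6475, -0.0565, 0.18]
contact_force: [-1.8, -0.4, 7.4]
```

```bash

python3 drive.py '[[[0,0,-0.001],[0,0,0]],[[0,0,-0.001],[0,0,0]]]' | grep -E 'tcp|cont'
python3 drive.py '[[[0,0,0],[0,0,0]],[[0,0,0],[0,0,0]],[[0,0,0],[0,0,0]],[[0,0,0],[0,0,0]]]' 0.06 | grep -E 'tcp|cont'
python3 drive.py '[[[0,0,-0.02],[0,0,0]],[[0,0,-0.06],[0,0,0]],[[0,0,-0.1],[0,0,0]],[[-0.02,-0.02,-0.14],[0,0,0]],[[-0.05,-0.04,-0.183],[0,0,0]]]' >/dev/null
python3 drive.py '[[[-0.036,-0.017,0],[0,0,0]],[[-0.036,-0.017,0],[0,0,0]],[[-0.036,-0.017,0],[0,0,0]],[[-0.036,-0.017,0],[0,0,0]]]' |grep tcp
python3 chk.py w9 perf lot can
python3 -c "
import cv2,numpy as np
a=cv2.imread('pics/w1.png');b=cv2.imread('pics/w9.png');cv2.imwrite('pics/cmp.png',np.vstack([a[40:260,130:500],b[40:260,130:500]]))"
```

```text
tcp_pos: [0.647, -0.0566, 0.18]
contact_force: [-0.2, -0.4, 3.2]
tcp_pos: [0.6467, -0.0565, 0.1795]
contact_force: [0.2, -1.0, 0.4]
tcp_pos: [0.5646, -0.0025, 0.3576]
can 1703 [ 0.6469 -0.0567  0.1433] [647.1 -57.6]
perf 694 [0.6391 0.0523 0.1241] [639.1  52.8]
lot 739 [ 0.5886 -0.0055  0.1341] [588.1  -5.6]
now
can 1751 [ 0.6458 -0.0582  0.1434] [646.1 -59. ]
perf 709 [0.6386 0.0523 0.1242] [638.5  52.8]
lot 759 [ 0.5881 -0.005   0.1341] [587.7  -5.1]
```

View pics/cmp.png

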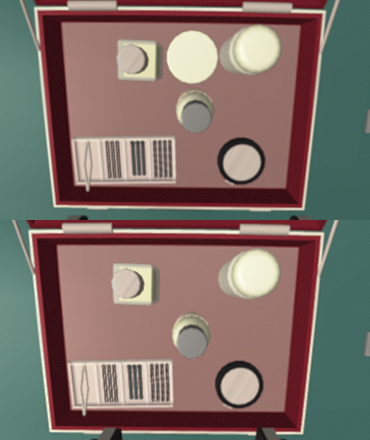

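The comparison shows perfume, lotion and can upright in the same places, within 2 mm, and the clip tray and compact unmoved. I'm handing in.

```bash
python3 -c "
from bench import r
print(r.hand_in())"
```

```text
the job is handed in; nothing more can be done
None
```

The jar stands upright within about 1 mm of the middle of the cork mat, the perfume, lotion and can are back upright in the case within 2 mm of their spots, and the job was handed in at about 54 s with nothing touching the robot.

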